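# Load a pipe-clip strip into the spring magazine and shut its cover rail

### The job

Load the long strip of pipe clips, legs down, into the magazine on the bench: push the spring follower back with the end of the strip until the strip drops fully home in the channel behind the nose lip, then slide the cover rail over it until it is fully shut, and let go. Go by feel and gently, so that the strip is never forced hard against the magazine or its follower, and leave the short strip and the pipe fittings where they stand.

Things in the scene. Friction and masses are not known exactly. Their poses are not given: they have to be found in the camera images.
- magazine: Fixed magazine: grey base 70 (x) x 208 (y) x 16 mm let 0 to 6 mm into the bench (height varies), with an aluminium channel open at the top along its y axis; x across, z up. Origin under the base, on the channel's middle line, 80 mm in +y from the nose lip's inside. Heights (h) count from it: channel floor h 20, side walls 4 thick, 26 apart inside (strip: 22), straight to h 34, flaring out to h 41.
- seat (a point): Point on the channel floor's middle line (magazine's axes), 48 mm in +y from the inside of the nose lip: the strip's origin lies here when it is fully home, between lip and follower. The spring can pinch a strip with one end still up: press its top down.
- nose_lip (a point): Top of the steel nose lip, middle of its inner edge (magazine's axes), h 32, 12 mm above the channel floor. The lip, 8 mm thick, closes the channel at its -y end; above and beyond it is free space, so a strip may overhang it.
- follower (a joint): Black block in the channel sprung towards the lip, in m: 0 at rest with its face 50 mm in +y from the lip's inside, grows as pushed in +y, hard stop at 0.0505. 22 wide, face h 22 to 65. Spring 4 N at rest, 11 N at 0.046; damping 40 N per m/s. A strip slid level over the lip (underside above h 32), its end pushing the face in +y, clears the lip at 0.046 and can then go down to the floor.
- rail (a joint): Steel cover rail, inverted U 60 long, 46 wide, straddling the channel, in m: 0 fully shut (4 to 64 mm in +y from the lip's inside), grows as it slides open in +y, stop at 0.125; starts open at 0.104 or more. Roof h 67 to 71: a strip fully home (top h 64) passes below it, one still up on the lip does not. About 2.5 N of friction; stays where left.
- rail_tab (a point): Top centre of the upright steel tab on the rail's roof (magazine's axes): 24 (x) x 14 (y) mm, 25 tall, top at h 96; moves with the rail. With the rail shut it is 34 mm in +y from the lip's inside. Pinch it across x, or push it towards -y.
- strip: The long strip: eight grey plastic saddle clips joined side by side, one rigid bar of inverted-U section, 96 mm long (y), 22 wide (x), 44 tall (z), standing on its legs; origin at the centre of its underside. Both ends are alike. About 80 g. Starts on the bench left or right of the magazine.
- short_strip: A half-used strip of the same section with four clips, 48 mm long: not wanted, leave it. Origin at the centre of its underside.
- coupling: Grey pipe coupling standing upright, 60 mm across, 70 tall; bystander. Origin at the centre of its underside.
- reducer: Grey pipe reducer standing upright, 72 mm across at the foot, 112 tall; bystander. Origin at the centre of its underside.

How it is judged:
By the outcome, as a careful person would: the job done as asked, in the order asked, and still so for the second after the job is handed in, with the robot touching nothing.
It also fails if it takes over 72 s, if anything falls off the work surface, if the arm or the gripper's body presses on something with over 40 N, if the wrist force passes 120 N, or if a joint passes its speed limit or range.

### The arm

A 7-joint arm with a two-finger parallel gripper is mounted at the origin on the work surface. World frame = base frame: x ahead of the robot, y to its left, z up, the work surface at z = 0. Lengths are in mm, angles in rad, forces in N, time in s.
With the tool pointing down it reaches from about 350 to 775 mm from the base axis. Payload 3.1 kg.
Tool frame: the origin (TCP) lies at the very end of the fingers, on their centre line; the grasp point (between the pads) lies 19 mm behind it; z points along the fingers, x is the direction in which the jaws open and shut, and the axes are right-handed (so a half turn about z gives the same grasp; the last joint's range is limited). The gripper opens to 85 mm and grips with 20 to 120 N. Pads are 22 mm wide; open, the fingers measure 114 mm over their backs; the gripper's body (76 mm by 85 mm) begins 54 mm behind the grasp point. The pads swing forward as they close: fully open they stand 13 mm farther back than shut.
Start: joints at [-1.21, 0.311, 0.014, 1.512, -0.004, 1.319, -0.027], TCP at [215.574, 506.01, 202.504] pointing down, gripper open.
Joint ranges: [-2.7, 2.7], [-0.3, 1.91], [-1.27, 1.3], [0.12, 2.57], [-1.44, 4.58], [0.2, 2.03], [-3.05, 3.05]. Speed limits (rad/s): [2.79, 2.79, 3.14, 3.14, 3.14, 3.14, 3.14].

### API

Orientations are given as [roll, pitch, yaw] about the fixed x, y, z axes, in that order (R = Rz(yaw) Ry(pitch) Rx(roll)).
In Python, from workcell import manip, grab_frame, camera_info, sign_off, regions_of, pinpoint gives the robot as it stands.
- The arm moves only by the tool send_rows, never from a script. Its argument "commands" is a list of rows, each an object with "jaw": the opening, from 0 (shut) to 1 (fully open); "slide": the shift along the world's x, y, z in cm, a list of three; "spin": the turn about the world's z in degrees. A call has 1 to 10 rows; each row is the pose to reach, as a shift and turn from the pose commanded when the call began; what a row does not reach only later rows make up. A row lasts 1/10 s, in which the tool goes at most 50 mm and 8.59 degrees, less where a joint would pass 70% of its speed; a pose out of reach is approached as far as the arm can. A call with a gripper value outside its range is refused whole. The fingers move at their own pace and stop on an object; "newtons" is the grip in N (left out, the last holds). Time passes only in rows, so rows that repeat a pose let the fingers close. It gives the time, the measured TCP pose, the force and the opening at its end, in the units of the state.
- manip.state(): the state, without advancing time (a new reading comes with each control period).
- grab_frame(name): name is "scene" or "top"; returns the picture (480x640x3 uint8, red, green, blue); there is no depth.
- camera_info(name): a dict with "fx", "fy", "cx", "cy" (pixels), "cam_to_world" (4x4, takes a point from camera to world coordinates). Camera axes: x right, y down, z forward; pixel columns grow to the right and rows downward; lengths in mm; the calibration is good to about 2 mm. A picture is of the moment at which its call begins. camera_info takes no time and is no camera call.
- sign_off(): hands the job in, once; it reports no verdict.
Trained networks look in the newest picture that a camera, given by its name, has taken for a name from the list of things; names that differ only in an ending like _2 or _b are one class to them, and where a whole thing is asked for, a point or a joint stands for the part that bears it (a point fixed in the world has none). Each returns a list of dicts, best first, with "conf" (0 to 1); they miss things now and then, are a little off and sometimes report something else, mostly with a low value. They report only what shows in the picture. A call takes as long as a camera call.
- regions_of(camera, thing): "mask" (480x640 bool, what is visible of it).
- pinpoint(camera, thing): "xyz" ([x, y, z] in mm, in world coordinates, good to about 4 mm: a listed point, or the origin of a listed thing).
The state is a dict: "time": time; "qpos": joint angles; "qvel": joint speeds; "joint_efforts": joint torques, N m; "tcp_pos": TCP position; "tcp_rot": TCP orientation; "contact_force": force on the tool from outside, world axes, zero at the start; "torque": the same for the moment, N m; "width": finger opening in mm.
Only numpy, scipy, OpenCV 4.12 (cv2) and the standard library are available. Lean on these libraries where they do the work, as an engineer would, in place of code of your own. Each camera call takes 0.05 s, during which the arm holds its last target. There are 200 camera calls.

## Working session

There is one attempt and no reset: what is moved stays moved. The work goes in short steps, Python scripts to look and compute and a tool call to move; the robot and the scene stay as the last step left them, time stands still between calls to the robot, and variables do not carry over. Pictures are saved under pics/ and viewed, about 8 in all and at most 12, crops included, and the job is handed in when it is done.

Besides the shell and the picture viewer there is one more tool, called after "Request:" by a JSON object that holds its "op" and its "data", one argument or row to a line. send_rows: Moves the arm, as the interface text tells. Its arguments: {"type":"object","properties":{"commands":{"type":"array"},"newtons":{"type":"number"}},"required":["commands"]}

```bash
mkdir -p pics; ls
python3 - <<'E'
from workcell import *
import cv2,numpy as np
ims=[]
for c in("scene","top"):
    im=grab_frame(c); cv2.imwrite(f"pics/{c}0.png",im[:,:,::-1])
    i=camera_info(c); print(c,i["fx"],i["cx"],i["cy"],np.round(i["cam_to_world"],3).tolist())
    for t in("magazine","seat","nose_lip","rail_tab","strip","short_strip","coupling","reducer","follower"):
        try: print(t,[(np.round(d["xyz"]).tolist(),round(d["conf"],2)) for d in pinpoint(c,t)[:3]])
        except Exception as e: print(t,e)
print(manip.state())
E
```

```text
pics
scene 577.7099993794519 323.68966093363235 240.30766315132882 [[0.209, 0.796, -0.568, 1210.0], [0.978, -0.164, 0.13, -135.927], [0.011, -0.583, -0.813, 1022.061], [0.0, 0.0, 0.0, 1.0]]
magazine [([598.0, -29.0, 2.0], 0.82)]
seat [([606.0, -61.0, 25.0], 0.73)]
nose_lip [([619.0, -110.0, 32.0], 0.72)]
rail_tab [([573.0, 35.0, 93.0], 0.67)]
strip [([459.0, -301.0, 2.0], 0.86)]
short_strip [([448.0, 338.0, 5.0], 0.74)]
coupling [([671.0, -336.0, -1.0], 0.64)]
reducer [([698.0, 323.0, 1.0], 0.88)]
follower it knows: coupling, magazine, nose_lip, rail_tab, reducer, seat, short_strip, strip
top 487.93421078204545 319.24396607818517 241.09272895217555 [[0.01, -0.998, 0.069, 466.384], [-1.0, -0.01, -0.008, -10.756], [0.009, -0.069, -0.998, 1226.183], [0.0, 0.0, 0.0, 1.0]]
magazine [([595.0, -29.0, 2.0], 0.73)]
seat [([606.0, -62.0, 19.0], 0.93)]
nose_lip [([666.0, -338.0, 4.0], 0.7), ([620.0, -105.0, 28.0], 0.59)]
rail_tab [([585.0, 39.0, 94.0], 0.91)]
strip [([454.0, -290.0, -1.0], 0.88)]
short_strip [([447.0, 337.0, 2.0], 0.77)]
coupling [([666.0, -335.0, 3.0], 0.8)]
reducer [([702.0, 320.0, 2.0], 0.7)]
follower it knows: coupling, magazine, nose_lip, rail_tab, reducer, seat, short_strip, strip
{'time': 0.9, 'qpos': array([-1.20967712,  0.31087378,  0.01400397,  1.5114903 , -0.00440197,
        1.31923877, -0.0272065 ]), 'qvel': array([ 2.25963201e-03, -2.41803501e-04,  1.34324408e-03,  4.73965803e-05,
        1.15291590e-03,  2.49898585e-03, -9.98651309e-04]), 'joint_efforts': array([-3.30777457e-04, -3.79799938e+01,  1.45582147e-01, -2.30862612e+01,
        1.23095189e-02,  1.64688452e-03,  7.67675097e-07]), 'tcp_pos': array([215.58320806, 505.9959746 , 202.52217303]), 'tcp_rot': array([ 3.14157312e+00, -2.12577903e-05,  1.16804221e+00]), 'contact_force': array([-0.7892903 , -0.33362654,  0.3590841 ]), 'torque': array([-0.05323243,  0.00379923, -0.02883845]), 'width': 85.39946297526994}
```

Run:
```python
import cv2
a=cv2.imread("pics/top0.png"); cv2.imwrite("pics/t1.png",cv2.resize(a,(800,600),interpolation=cv2.INTER_CUBIC))
```

```text
(no output)
```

View pics/t1.png

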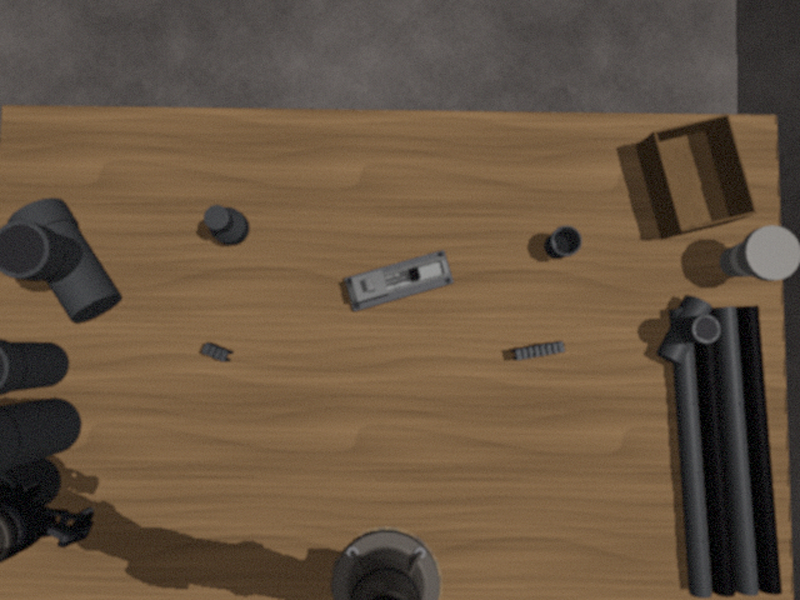

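View pics/scene0.png

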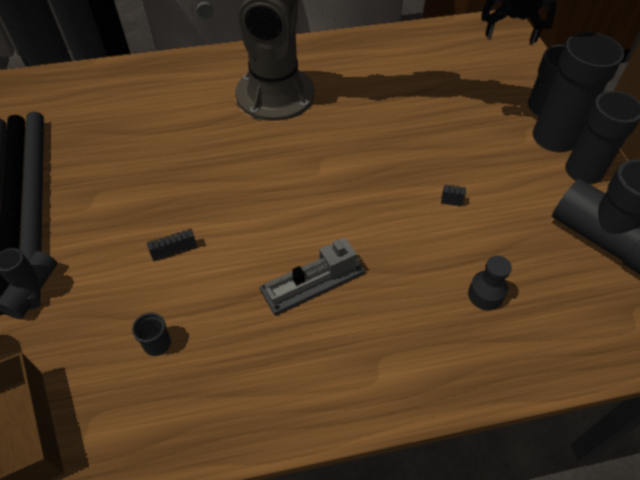

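The top picture (800-wide) shows the long strip at about (540,351) and the magazine at about (400,280), with its nose to the right (-y) and the rail to the left. The short strip is at (216,352), the coupling at (563,242) and the reducer at (228,225). Next I'll fit yaw and position from the masks.

```bash
cat > fit.py <<'E'
from workcell import *
import cv2,numpy as np
from scipy.optimize import minimize
def proj(c,P):
    i=camera_info(c);M=np.linalg.inv(i["cam_to_world"]);q=np.c_[P,np.ones(len(P))]@M.T
    return np.c_[i["fx"]*q[:,0]/q[:,2]+i["cx"],i["fy"]*q[:,1]/q[:,2]+i["cy"]]
def pts(x,y,yaw,b):
    c,s=np.cos(yaw),np.sin(yaw)
    P=np.array([[X,Y,Z] for X in b[0:2] for Y in b[2:4] for Z in b[4:6]],float)
    return np.c_[x+c*P[:,0]-s*P[:,1],y+s*P[:,0]+c*P[:,1],P[:,2]]
def sil(c,x,y,yaw,boxes):
    m=np.zeros((480,640),np.float32)
    for b in boxes:
        h=cv2.convexHull((proj(c,pts(x,y,yaw,b))).astype(np.float32))
        t=np.zeros((480*4,640*4),np.uint8)if 0 else np.zeros((480,640),np.uint8)
        cv2.fillPoly(t,[np.round(h*256).astype(np.int32)],255,cv2.LINE_AA,8);m=np.maximum(m,t/255.)
    return m
def fit(masks,model,p0,steps):
    def cost(p):
        k=0
        for c,m in masks.items():
            s=sil(c,*model(p));k+=1-np.minimum(s,m).sum()/np.maximum(s,m).sum()
        return k/len(masks)
    p0=np.array(p0,float);S=np.vstack([p0]+[p0+np.eye(len(p0))[i]*steps[i] for i in range(len(p0))])
    r=minimize(cost,p0,method="Nelder-Mead",options=dict(initial_simplex=S,maxiter=400,xatol=.01,fatol=1e-4))
    return r.x,r.fun
def look(c,t):
    grab_frame(c);r=regions_of(c,t);return r[0]["mask"].astype(np.float32) if r else None
def stripm(p): return p[0],p[1],np.radians(p[2]),[(-11,11,-48,48,p[3] if len(p)>3 else 0,(p[3] if len(p)>3 else 0)+44)]
# mag: x,y(origin),yaw,sink,rail,baseoffset
def magm(p):
    s,r,o=p[3],p[4],p[5]
    return p[0],p[1],np.radians(p[2]),[(-35,35,-104+o,104+o,0,16-s),(-17,17,-88,o+90,16-s,41-s),(-23,23,-76+r,-16+r,20-s,71-s),(-12,12,-53+r,-39+r,70-s,96-s)]
E
python3 - <<'E'
from fit import *
S={c:look(c,"strip") for c in("scene","top")};M={c:look(c,"magazine") for c in("scene","top")}
np.savez("m.npz",**{k+c:v for k,d in(("S",S),("M",M)) for c,v in d.items()})
for cs in(("scene",),("top",),("scene","top")):
    print(cs,"strip",fit({c:S[c] for c in cs},stripm,[456,-295,8],[6,6,4]))
    print("mag",fit({c:M[c] for c in cs},magm,[597,-29,15,3,110,0],[6,6,3,2,6,6]))
g=np.hstack([np.where(M["top"][180:300,230:470]>0,255,0),np.where(M["scene"][180:300,190:430]>0,255,0)]);
E
```

```text
('scene',) strip (array([ 457.13813534, -291.18249612,   10.6461607 ]), np.float64(0.15822581128008628))
mag (array([594.57540116, -22.58388902,  15.7886348 ,   2.98946867,
       108.99012758,   5.31790326]), np.float64(0.04453132696924589))
('top',) strip (array([ 456.13505005, -294.49401694,   10.09177346]), np.float64(0.1287034296800501))
mag (array([594.4549725 , -26.86918158,  15.88223027,  16.46906504,
       118.30419508,   7.96319779]), np.float64(0.04195075757575761))
('scene', 'top') strip (array([ 455.8542281 , -293.87667921,   10.42402353]), np.float64(0.1629898679052858))Traceback (most recent call last):
  File "<stdin>", line 6, in <module>
  File "fit.py", line 25, in fit
    r=minimize(cost,p0,method="Nelder-Mead",options=dict(initial_simplex=S,maxiter=400,xatol=.01,fatol=1e-4))
    res = _minimize_neldermead(fun, x0, args, callback, bounds=bounds,
                               **options)
    fxr = func(xr)
    fx = function(np.copy(x), *(wrapper_args + args))
  File "fit.py", line 22, in cost
    s=sil(c,*model(p));k+=1-np.minimum(s,m).sum()/np.maximum(s,m).sum()
  File "fit.py", line 14, in sil
    h=cv2.convexHull((proj(c,pts(x,y,yaw,b))).astype(np.float32))
                      ~~~~^^^^^^^^^^^^^^^^^^
  File "fit.py", line 5, in proj
    i=camera_info(c);M=np.linalg.inv(i["cam_to_world"]);q=np.c_[P,np.ones(len(P))]@M.T
ValueError: time passes only in moves, steps and waits
```

```bash
sed -i 's/^def proj/from functools import lru_cache\n_ci=camera_info\ncamera_info=lru_cache(_ci)\ndef proj/' fit.py
python3 - <<'E'
from fit import *
d=np.load("m.npz");M={c:d["M"+c] for c in("scene","top")}
p,f=fit(M,magm,[596,-27,15.8,3,110,6],[4,4,1,1,4,3]);print(np.round(p,1),f)
fix=lambda s:(lambda q:magm([q[0],q[1],q[2],s,q[3],q[4]]))
for s in(0,3,6): p,f=fit(M,fix(s),[596,-27,15.8,110,6],[4,4,1,4,3]);print(s,np.round(p,1),f)
for t in("magazine","seat","nose_lip","rail_tab","strip"):
    for c in("scene","top"):
        print(t,c,[(np.round(d["xyz"],1).tolist(),round(d["conf"],2)) for d in pinpoint(c,t)[:2]])
E
```

```text
[594.8 -24.7  16.1   3.7 111.1   6.8] 0.04828479680742037
0 [595.4 -25.9  16.  111.2   8.2] 0.056176287332493136
3 [594.1 -24.2  16.7 110.9   6.7] 0.04797937729477525
6 [594.3 -24.7  16.5 112.3   6.5] 0.046779187473264705
magazine scene [([594.1, -28.6, -0.7], 0.86), ([696.3, 318.7, 3.1], 0.55)]
magazine top [([596.1, -27.6, 1.3], 0.84)]
seat scene [([607.5, -61.0, 22.7], 0.56)]
seat top [([606.1, -61.9, 17.5], 0.58)]
nose_lip scene [([617.5, -108.6, 32.7], 0.6)]
nose_lip top [([621.7, -104.9, 31.2], 0.6)]
rail_tab scene [([573.8, 36.3, 94.2], 0.92)]
rail_tab top [([582.9, 36.5, 92.1], 0.87)]
strip scene [([458.9, -296.8, 0.7], 0.67)]
strip top [([453.4, -292.0, -1.2], 0.69)]
```

Request:
{"op": "send_rows", "data": {
  "commands": [
    {"jaw":0.7,"slide":[2,-8,0],"spin":-8},
    {"jaw":0.7,"slide":[4,-16,0],"spin":-16},
    {"jaw":0.7,"slide":[8,-24,0],"spin":-24},
    {"jaw":0.7,"slide":[11,-32,0],"spin":-32},
    {"jaw":0.7,"slide":[14,-40,0],"spin":-40},
    {"jaw":0.7,"slide":[17,-48,0],"spin":-48},
    {"jaw":0.7,"slide":[20,-56,0],"spin":-56.5},
    {"jaw":0.7,"slide":[22,-64,0],"spin":-56.5},
    {"jaw":0.7,"slide":[24,-72,0],"spin":-56.5},
    {"jaw":0.7,"slide":[24,-80,0],"spin":-56.5}
  ],
  "newtons": 30
}}

```text
time: 2.8
tcp_pos: [373.6, 30.2, 203.0]
tcp_rot: [-3.141, -0.002, 0.182]
contact_force: [1.7, 0.2, 0.4]
width: 59.6
```

Request:
{"op": "send_rows", "data": {
  "commands": [
    {"jaw":0.7,"slide":[0,0,0],"spin":0}
  ]
}}

```text
time: 2.9
tcp_pos: [374.3, 24.7, 203.2]
tcp_rot: [3.139, -0.002, 0.168]
contact_force: [-0.3, 0.7, -0.8]
width: 59.9
```

Request:
{"op": "send_rows", "data": {
  "commands": [
    {"jaw":0.7,"slide":[8.1,-31.8,-5],"spin":0},
    {"jaw":0.7,"slide":[8.1,-31.8,-5],"spin":0},
    {"jaw":0.7,"slide":[8.1,-31.8,-5],"spin":0},
    {"jaw":0.7,"slide":[8.1,-31.8,-5],"spin":0},
    {"jaw":0.7,"slide":[8.1,-31.8,-5],"spin":0},
    {"jaw":0.7,"slide":[8.1,-31.8,-5],"spin":0},
    {"jaw":0.7,"slide":[8.1,-31.8,-5],"spin":0},
    {"jaw":0.7,"slide":[8.1,-31.8,-5],"spin":0},
    {"jaw":0.7,"slide":[8.1,-31.8,-5],"spin":0},
    {"jaw":0.7,"slide":[8.1,-31.8,-5],"spin":0}
  ]
}}

```text
time: 3.9
tcp_pos: [454.4, -283.9, 152.4]
tcp_rot: [-3.14, -0.001, 0.184]
contact_force: [-0.3, -0.2, 0.3]
width: 59.5
```

Request:
{"op": "send_rows", "data": {
  "commands": [
    {"jaw":0.7,"slide":[0,0,-4],"spin":0},
    {"jaw":0.7,"slide":[0,0,-8],"spin":0},
    {"jaw":0.7,"slide":[0,0,-8],"spin":0},
    {"jaw":0.7,"slide":[0,0,-8],"spin":0}
  ]
}}

```text
time: 4.3
tcp_pos: [454.4, -284.3, 73.1]
tcp_rot: [-3.141, -0.0, 0.184]
contact_force: [0.3, -1.1, 0.1]
width: 59.7
```

Run:
```python
from fit import *
s=manip.state();print(s["tcp_pos"],s["tcp_rot"],s["time"],s["contact_force"])
ims=[]
for c,cx,cy in(("scene",175,225),("top",430,275)):
    a=grab_frame(c)[:,:,::-1]
    ims.append(cv2.resize(a[cy-60:cy+60,cx-60:cx+60],(400,400),interpolation=cv2.INTER_CUBIC))
    print([np.round(d["xyz"],1) for d in pinpoint(c,"strip")])
cv2.imwrite("pics/g1.png",np.hstack(ims))
```

```text
[ 454.37004342 -284.33625767   73.10218757] [-3.14063355e+00 -2.18143006e-04  1.84170645e-01] 4.3 [ 0.33393245 -1.12832981  0.08845044]
[array([ 460.3, -298.1,    2.8]), array([600.1, -30.1,   0.9])]
[array([ 459.2, -292.5,   -2.4]), array([ 666.1, -334. ,    1.6])]
```

View pics/g1.png

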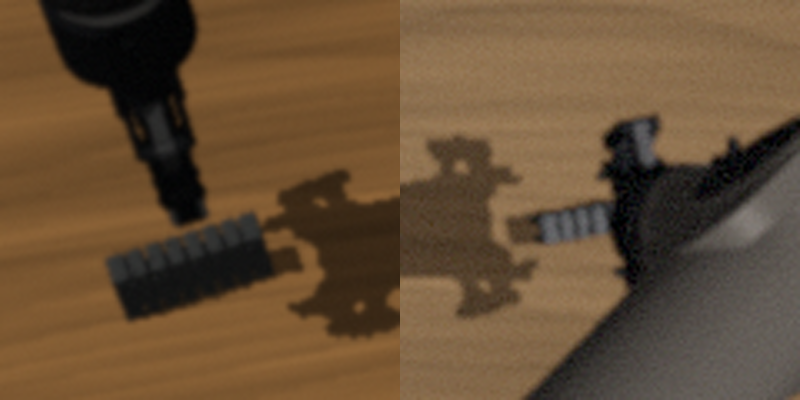

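The gripper straddles the strip in both views, slightly off centre towards +y. I'll correct that, descend and close.

Request:
{"op": "send_rows", "data": {
  "commands": [
    {"jaw":0.7,"slide":[0.2,-1.0,-2],"spin":0},
    {"jaw":0.7,"slide":[0.2,-1.0,-4],"spin":0},
    {"jaw":0.7,"slide":[0.2,-1.0,-5],"spin":0},
    {"jaw":0.7,"slide":[0.2,-1.0,-5],"spin":0},
    {"jaw":0.3,"slide":[0.2,-1.0,-5],"spin":0},
    {"jaw":0.2,"slide":[0.2,-1.0,-5],"spin":0},
    {"jaw":0.0,"slide":[0.2,-1.0,-5],"spin":0},
    {"jaw":0.0,"slide":[0.2,-1.0,-5],"spin":0},
    {"jaw":0.0,"slide":[0.2,-1.0,-5],"spin":0},
    {"jaw":0.0,"slide":[0.2,-1.0,-5],"spin":0}
  ],
  "newtons": 40
}}

```text
time: 5.5
tcp_pos: [456.0, -295.9, 22.6]
tcp_rot: [3.142, -0.0, 0.182]
contact_force: [-0.0, 0.1, 0.3]
width: 0.2
```

Request:
{"op": "send_rows", "data": {
  "commands": [
    {"jaw":0.0,"slide":[0,0,0],"spin":0},
    {"jaw":0.0,"slide":[0,0,0],"spin":0},
    {"jaw":0.0,"slide":[0,0,0],"spin":0}
  ]
}}

```text
time: 5.8
tcp_pos: [455.9, -295.9, 22.5]
tcp_rot: [-3.142, 0.0, 0.182]
contact_force: [-0.4, -0.3, -0.4]
width: -0.0
```

Run:
```python
from fit import *
ims=[]
for c,cx,cy in(("scene",175,225),("top",430,275)):
    a=grab_frame(c)[:,:,::-1]
    ims.append(cv2.resize(a[cy-60:cy+60,cx-60:cx+60],(400,400),interpolation=cv2.INTER_CUBIC))
    print([np.round(d["xyz"],1) for d in pinpoint(c,"strip")])
cv2.imwrite("pics/g2.png",np.hstack(ims))
```

```text
[array([ 460.2, -298.2,    3.1])]
[array([ 454.2, -293.4,   -0.7])]
```

View pics/g2.png

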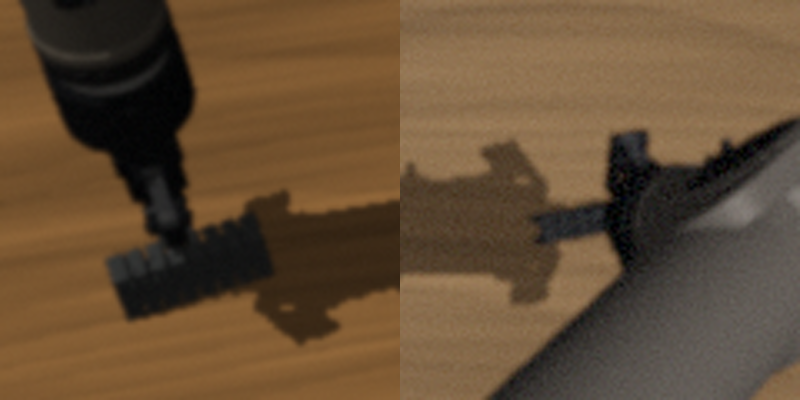

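Run:
```python
from fit import *
s=manip.state();print(s["width"],s["joint_efforts"],s["contact_force"])
for c,cx,cy in(("scene",175,225),("top",430,275)):
    a=grab_frame(c)[:,:,::-1][cy-60:cy+60,cx-60:cx+60]
    a=cv2.convertScaleAbs(cv2.resize(a,(600,600),interpolation=cv2.INTER_CUBIC),alpha=2.5)
    t=s["tcp_pos"];k=.182
    for p,col in((t,(0,0,255)),(t+[0,0,20],(0,255,0)),(t+[11,2,0],(255,0,255)),(t+[-11,-2,0],(255,255,0))):
        q=(proj(c,np.array([p]))[0]-[cx-60,cy-60])*5; cv2.circle(a,tuple(int(v) for v in q),4,col,-1)
    for q in proj(c,pts(456,-294,np.radians(10.4),(-11,11,-48,48,0,44))): cv2.circle(a,tuple(int(v) for v in (q-[cx-60,cy-60])*5),3,(0,200,255),-1)
    cv2.imwrite(f"pics/g3{c}.png",a)
```

```text
0.1205325295781865 [-1.28346405e-04 -3.74207604e+01  8.93137068e+00 -1.76145583e+01
  1.10602993e-02  2.23438947e-03 -2.58089716e-05] [ 0.25495433  0.05787108 -1.03617142]
```

View pics/g3scene.png

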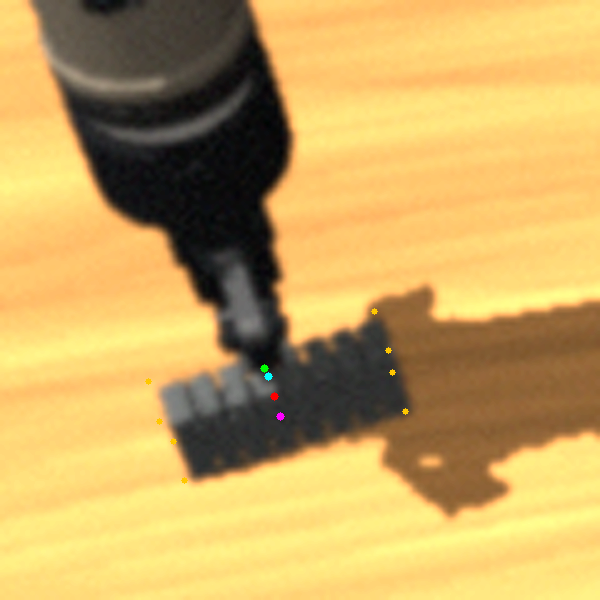

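The width reads 0 although the fingers appear to be on the strip. I'll lift slowly to test the grip.

Request:
{"op": "send_rows", "data": {
  "commands": [
    {"jaw":0.0,"slide":[0,0,0.5],"spin":0},
    {"jaw":0.0,"slide":[0,0,1],"spin":0},
    {"jaw":0.0,"slide":[0,0,2],"spin":0},
    {"jaw":0.0,"slide":[0,0,3],"spin":0},
    {"jaw":0.0,"slide":[0,0,4],"spin":0},
    {"jaw":0.0,"slide":[0,0,6],"spin":0},
    {"jaw":0.0,"slide":[0,0,8],"spin":0},
    {"jaw":0.0,"slide":[0,0,8],"spin":0}
  ]
}}

```text
time: 6.9
tcp_pos: [457.9, -297.9, 106.0]
tcp_rot: [3.137, -0.005, 0.182]
contact_force: [-0.2, -0.0, -0.4]
width: -0.2
```

Run:
```python
from fit import *
s=manip.state();print(s["width"],s["contact_force"],s["tcp_pos"])
a=[]
for c,cx,cy in(("scene",175,225),("top",430,275)):
    a.append(cv2.convertScaleAbs(cv2.resize(grab_frame(c)[cy-60:cy+60,cx-60:cx+60,::-1],(400,400),interpolation=cv2.INTER_CUBIC),alpha=2))
    print([np.round(d["xyz"],1) for d in pinpoint(c,"strip")])
cv2.imwrite("pics/g4.png",np.hstack(a))
```

```text
-0.2382954611474797 [-0.20824402 -0.01601742 -0.37478649] [ 457.87383444 -297.85057486  106.0198101 ]
[array([ 458.4, -295.1,    3.9])]
[array([ 456.7, -292.2,   -1.8])]
```

View pics/g4.png

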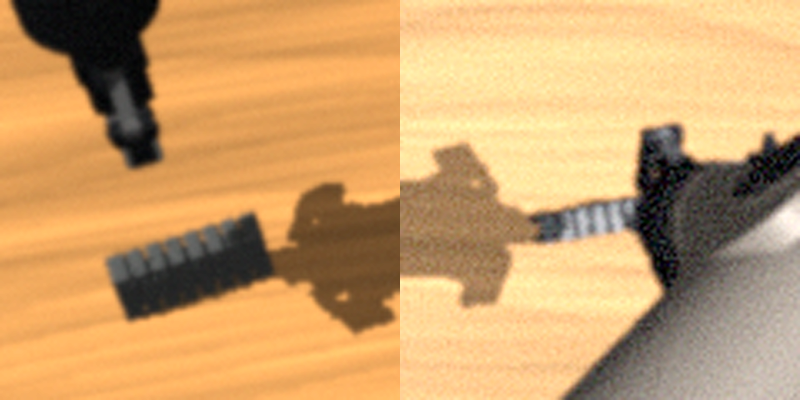

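Run:
```python
from fit import *
s=manip.state();t=s["tcp_pos"];print("visible tip ~(158.5,214)")
for dz in(0,20,40): print(dz,proj("scene",np.array([t+[0,0,dz]])))
for dx in(-20,20): print(dx,proj("scene",np.array([t+[dx,0,0]])))
c="scene";q=proj(c,np.array([t]))[0].astype(int);print(q)
a=grab_frame(c)[:,:,::-1];cv2.circle(a:=a.copy(),tuple(q),1,(0,0,255),-1)
ims=[cv2.convertScaleAbs(cv2.resize(a[q[1]-60:q[1]+30,q[0]-45:q[0]+45],(400,400)),alpha=2)]
c="top";q=proj(c,np.array([t]))[0].astype(int);print(q);a=grab_frame(c)[:,:,::-1].copy();cv2.circle(a,tuple(q),1,(0,0,255),-1)
ims.append(cv2.convertScaleAbs(cv2.resize(a[q[1]-45:q[1]+45,q[0]-45:q[0]+45],(400,400)),alpha=2))
cv2.imwrite("pics/g5.png",np.hstack(ims))
```

```text
visible tip ~(158.5,214)
0 [[162.093389   221.14278785]]
20 [[159.8953833  214.96133718]]
40 [[157.63376778 208.60099665]]
-20 [[161.5960711  213.44886729]]
20 [[162.60058074 228.98946479]]
[162 221]
[438 280]
```

View pics/g5.png

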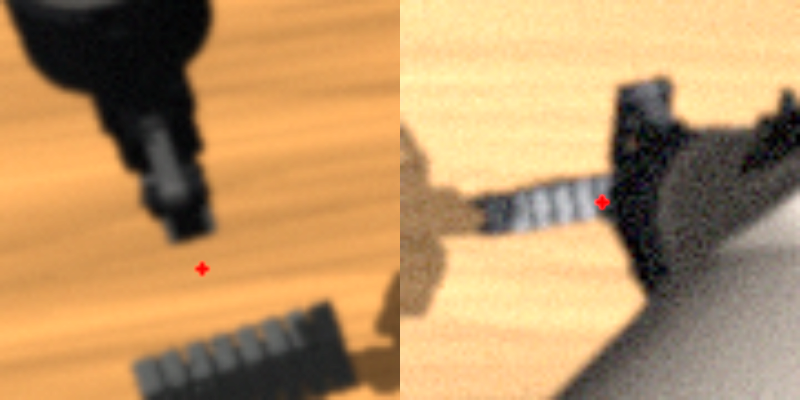

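The closed fingertips appear about 20 mm above the reported TCP, so they shut just over the strip's top. I'll touch the bench beside the strip, gently, to calibrate height.

Request:
{"op": "send_rows", "data": {
  "commands": [
    {"jaw":0.0,"slide":[-4.5,0,-2],"spin":0},
    {"jaw":0.0,"slide":[-4.5,0,-6],"spin":0},
    {"jaw":0.0,"slide":[-4.5,0,-9],"spin":0},
    {"jaw":0.0,"slide":[-4.5,0,-9.6],"spin":0},
    {"jaw":0.0,"slide":[-4.5,0,-10],"spin":0},
    {"jaw":0.0,"slide":[-4.5,0,-10.0],"spin":0}
  ]
}}

```text
time: 7.8
tcp_pos: [411.5, -296.5, 3.0]
tcp_rot: [3.141, -0.0, 0.182]
contact_force: [0.3, 0.4, -0.3]
width: 0.0
```

Request:
{"op": "send_rows", "data": {
  "commands": [
    {"jaw":0.0,"slide":[0,0,-0.3],"spin":0},
    {"jaw":0.0,"slide":[0,0,-0.5],"spin":0},
    {"jaw":0.0,"slide":[0,0,-0.5],"spin":0}
  ]
}}

```text
time: 8.1
tcp_pos: [411.3, -296.0, -2.1]
tcp_rot: [3.141, -0.001, 0.182]
contact_force: [-0.2, -0.2, -0.7]
width: 0.1
```

Request:
{"op": "send_rows", "data": {
  "commands": [
    {"jaw":0.0,"slide":[0,0,-0.5],"spin":0},
    {"jaw":0.0,"slide":[0,0,-1.0],"spin":0},
    {"jaw":0.0,"slide":[0,0,-1.0],"spin":0}
  ]
}}

```text
time: 8.4
tcp_pos: [410.3, -295.3, -13.3]
tcp_rot: [-3.14, 0.001, 0.182]
contact_force: [0.1, 0.6, -0.0]
width: -0.2
```

Request:
{"op": "send_rows", "data": {
  "commands": [
    {"jaw":0.0,"slide":[0,0,-0.2],"spin":0},
    {"jaw":0.0,"slide":[0,0,-0.4],"spin":0},
    {"jaw":0.0,"slide":[0,0,-0.4],"spin":0}
  ]
}}

```text
time: 8.7
tcp_pos: [410.7, -295.7, -16.8]
tcp_rot: [-3.141, 0.0, 0.182]
contact_force: [-0.2, -1.1, 0.1]
width: 0.2
```

Request:
{"op": "send_rows", "data": {
  "commands": [
    {"jaw":0.0,"slide":[0,0,-0.2],"spin":0},
    {"jaw":0.0,"slide":[0,0,-0.2],"spin":0}
  ]
}}

```text
time: 8.9
tcp_pos: [410.8, -295.8, -18.7]
tcp_rot: [-3.141, 0.0, 0.182]
contact_force: [-0.5, -0.0, 0.3]
width: -0.1
```

Request:
{"op": "send_rows", "data": {
  "commands": [
    {"jaw":0.0,"slide":[0,0,-0.2],"spin":0},
    {"jaw":0.0,"slide":[0,0,-0.2],"spin":0}
  ]
}}

```text
time: 9.1
tcp_pos: [410.8, -295.8, -20.7]
tcp_rot: [-3.141, 0.0, 0.182]
contact_force: [-0.2, -0.7, 0.3]
width: -0.0
```

Request:
{"op": "send_rows", "data": {
  "commands": [
    {"jaw":0.0,"slide":[0,0,-0.2],"spin":0},
    {"jaw":0.0,"slide":[0,0,-0.2],"spin":0}
  ]
}}

```text
time: 9.3
tcp_pos: [410.8, -295.7, -22.7]
tcp_rot: [-3.141, 0.0, 0.182]
contact_force: [0.3, 1.5, -0.6]
width: 0.4
```

Request:
{"op": "send_rows", "data": {
  "commands": [
    {"jaw":0.0,"slide":[0,0,-0.1],"spin":0},
    {"jaw":0.0,"slide":[0,0,-0.1],"spin":0}
  ]
}}

```text
time: 9.5
tcp_pos: [410.8, -295.8, -23.6]
tcp_rot: [-3.141, 0.0, 0.182]
contact_force: [0.4, -0.3, -0.7]
width: -0.1
```

Request:
{"op": "send_rows", "data": {
  "commands": [
    {"jaw":0.0,"slide":[0,0,-0.1],"spin":0},
    {"jaw":0.0,"slide":[0,0,-0.1],"spin":0}
  ]
}}

```text
time: 9.7
tcp_pos: [410.9, -295.8, -24.6]
tcp_rot: [-3.142, 0.0, 0.182]
contact_force: [-0.6, 0.4, -0.2]
width: -0.0
```

Request:
{"op": "send_rows", "data": {
  "commands": [
    {"jaw":0.0,"slide":[0,0,-0.1],"spin":0},
    {"jaw":0.0,"slide":[0,0,-0.1],"spin":0}
  ]
}}

```text
time: 9.9
tcp_pos: [410.8, -295.8, -25.6]
tcp_rot: [-3.142, 0.0, 0.182]
contact_force: [-0.1, 0.3, 0.3]
width: 0.2
```

Request:
{"op": "send_rows", "data": {
  "commands": [
    {"jaw":0.0,"slide":[0,0,-0.1],"spin":0},
    {"jaw":0.0,"slide":[0,0,-0.1],"spin":0}
  ]
}}

```text
time: 10.1
tcp_pos: [410.8, -295.8, -26.6]
tcp_rot: [-3.141, 0.0, 0.182]
contact_force: [-0.2, -0.5, -0.3]
width: 0.2
```

Request:
{"op": "send_rows", "data": {
  "commands": [
    {"jaw":0.0,"slide":[0,0,-0.1],"spin":0},
    {"jaw":0.0,"slide":[0,0,-0.1],"spin":0}
  ]
}}

```text
time: 10.3
tcp_pos: [410.8, -295.8, -27.6]
tcp_rot: [-3.141, 0.0, 0.182]
contact_force: [-0.3, 0.0, -0.2]
width: -0.1
```

Run:
```python
from fit import *
s=manip.state();t=s["tcp_pos"];ims=[]
for c in("scene","top"):
    q=proj(c,np.array([t]))[0];a=grab_frame(c)[:,:,::-1];x,y=(q-45).astype(int);print(q,x,y)
    for dz in (0,20,30,40):print(dz,proj(c,np.array([t+[0,0,dz]]))-[x,y])
    b=cv2.convertScaleAbs(cv2.resize(a[y:y+90,x:x+90],(400,400)),alpha=2)
    for dz in (0,20,30,40):
        r=(proj(c,np.array([t+[0,0,dz]]))[0]-[x,y])*400/90;cv2.circle(b,tuple(int(v) for v in r),2,(0,6*dz,255-6*dz),-1)
    ims.append(b)
cv2.imwrite("pics/g6.png",np.hstack(ims))
```

```text
[173.41204954 241.05688961] 128 196
0 [[45.41204954 45.05688961]]
20 [[43.58460533 39.76503976]]
30 [[42.65322829 37.06799027]]
40 [[41.7097761  34.33597398]]
[426.0769775  297.73620548] 381 252
0 [[45.0769775  45.73620548]]
20 [[46.88064871 46.10663128]]
30 [[47.80461981 46.29639021]]
40 [[48.74383484 46.48927984]]
```

View pics/g6.png

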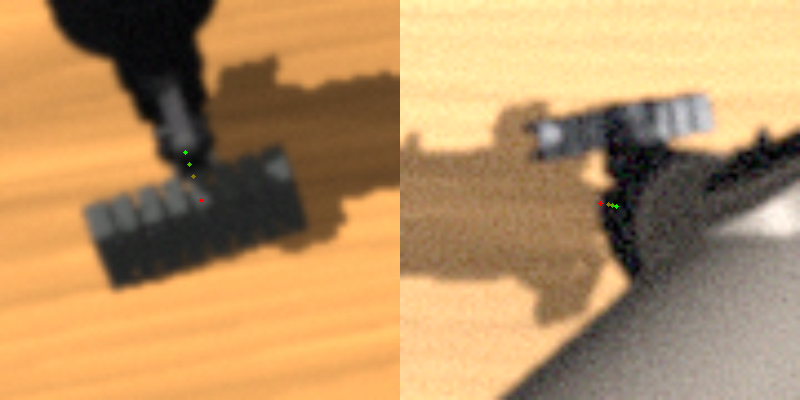

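Request:
{"op": "send_rows", "data": {
  "commands": [
    {"jaw":0.0,"slide":[0,0,-0.1],"spin":0},
    {"jaw":0.0,"slide":[0,0,-0.1],"spin":0}
  ]
}}

```text
time: 10.6
tcp_pos: [410.9, -295.9, -28.6]
tcp_rot: [-3.142, 0.0, 0.182]
contact_force: [0.6, 0.1, -0.5]
width: 0.1
```

Request:
{"op": "send_rows", "data": {
  "commands": [
    {"jaw":0.0,"slide":[0,0,-0.1],"spin":0},
    {"jaw":0.0,"slide":[0,0,-0.1],"spin":0}
  ]
}}

```text
time: 10.8
tcp_pos: [411.0, -295.9, -28.7]
tcp_rot: [-3.141, -0.001, 0.182]
contact_force: [-1.8, 1.5, 7.8]
width: -0.2
```

Request:
{"op": "send_rows", "data": {
  "commands": [
    {"jaw":0.0,"slide":[0,0,-0.1],"spin":0},
    {"jaw":0.0,"slide":[0,0,-0.1],"spin":0}
  ]
}}

```text
time: 11.0
tcp_pos: [411.0, -295.8, -28.7]
tcp_rot: [-3.14, -0.001, 0.182]
contact_force: [-3.4, 3.0, 15.6]
width: 0.4
```

Request:
{"op": "send_rows", "data": {
  "commands": [
    {"jaw":0.0,"slide":[0,0,-0.1],"spin":0},
    {"jaw":0.0,"slide":[0,0,-0.1],"spin":0}
  ]
}}

```text
time: 11.2
tcp_pos: [411.0, -295.8, -28.8]
tcp_rot: [-3.139, -0.002, 0.182]
contact_force: [-5.4, 6.1, 23.6]
width: -0.0
```

Contact came at reported z = -28.7, so the real fingertip height is the reported z plus 28.7. Stiffness is about 8 N/mm. I'll regrasp with that correction.

Request:
{"op": "send_rows", "data": {
  "commands": [
    {"jaw":0.0,"slide":[0,0,2],"spin":0},
    {"jaw":0.3,"slide":[0,0,6],"spin":0},
    {"jaw":0.7,"slide":[0,0,8],"spin":0},
    {"jaw":0.7,"slide":[2,0.1,8],"spin":0},
    {"jaw":0.7,"slide":[4.3,0.1,8],"spin":0},
    {"jaw":0.7,"slide":[4.3,0.1,8],"spin":0},
    {"jaw":0.7,"slide":[4.3,0.1,6],"spin":0},
    {"jaw":0.7,"slide":[4.3,0.1,4],"spin":0},
    {"jaw":0.7,"slide":[4.3,0.1,2.7],"spin":0},
    {"jaw":0.7,"slide":[4.3,0.1,2.7],"spin":0}
  ],
  "newtons": 40
}}

```text
time: 12.2
tcp_pos: [451.8, -293.7, -6.4]
tcp_rot: [-3.138, 0.004, 0.181]
contact_force: [-0.4, 0.0, -0.2]
width: 59.8
```

Request:
{"op": "send_rows", "data": {
  "commands": [
    {"jaw":0.5,"slide":[0,0,0],"spin":0},
    {"jaw":0.4,"slide":[0,0,0],"spin":0},
    {"jaw":0.3,"slide":[0,0,0],"spin":0},
    {"jaw":0.2,"slide":[0,0,0],"spin":0},
    {"jaw":0.1,"slide":[0,0,0],"spin":0},
    {"jaw":0.1,"slide":[0,0,0],"spin":0}
  ]
}}

```text
time: 12.8
tcp_pos: [454.9, -295.4, -3.5]
tcp_rot: [3.14, -0.002, 0.182]
contact_force: [0.7, 0.0, 4.9]
width: 21.2
```

Request:
{"op": "send_rows", "data": {
  "commands": [
    {"jaw":0.1,"slide":[0,0,0.5],"spin":0},
    {"jaw":0.1,"slide":[0,0,1.5],"spin":0},
    {"jaw":0.1,"slide":[0,0,4],"spin":0},
    {"jaw":0.1,"slide":[0,0,7],"spin":0},
    {"jaw":0.1,"slide":[0,0,11],"spin":0},
    {"jaw":0.1,"slide":[0,0,12],"spin":0},
    {"jaw":0.1,"slide":[0,0,12],"spin":0},
    {"jaw":0.1,"slide":[0,0,12],"spin":0}
  ]
}}

```text
time: 13.6
tcp_pos: [453.2, -294.0, 114.5]
tcp_rot: [-3.14, 0.001, 0.182]
contact_force: [-0.3, 0.3, -0.7]
width: 21.1
```

Run:
```python
from fit import *
s=manip.state();t=s["tcp_pos"];print(t,s["tcp_rot"],s["contact_force"],s["torque"],s["width"])
for c in("scene","top"):
    grab_frame(c);print([np.round(d["xyz"],1) for d in pinpoint(c,"strip")],[np.round(d["xyz"],1) for d in pinpoint(c,"nose_lip")][:2])
q=proj("scene",np.array([t]))[0].astype(int)
a=grab_frame("scene")[:,:,::-1][q[1]-45:q[1]+45,q[0]-60:q[0]+60]
cv2.imwrite("pics/g7.png",cv2.convertScaleAbs(cv2.resize(a,(800,600),interpolation=cv2.INTER_CUBIC),alpha=2))
```

```text
[ 453.1822179  -294.01043805  114.51162823] [-3.13985622e+00  1.22055395e-03  1.82053950e-01] [-0.25550039  0.28456989 -0.67592963] [ 0.02154466  0.06579739 -0.00098476] 21.080437826244864
[array([ 455.6, -297.4,  119.3])] [array([ 617.8, -110. ,   33.5])]
[array([ 452.3, -292.3,  115.4])] [array([ 620.1, -105.7,   30.2])]
```

View pics/g7.png

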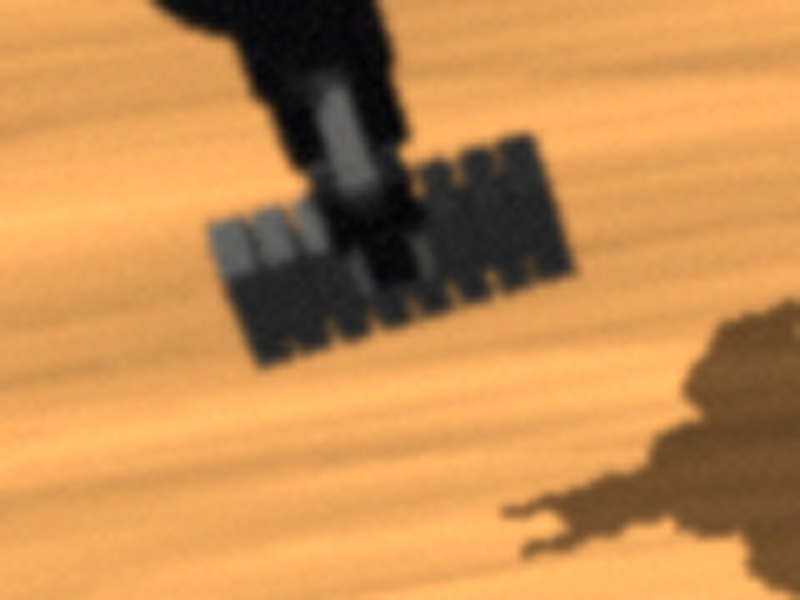

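The strip is gripped level at its middle, with the underside 3.5 mm above the reported z. Next I'll hover at the magazine's nose with the yaw matched.

Request:
{"op": "send_rows", "data": {
  "commands": [
    {"jaw":0.1,"slide":[3,3.2,0],"spin":1},
    {"jaw":0.1,"slide":[6,6.5,0],"spin":2},
    {"jaw":0.1,"slide":[9,9.7,0],"spin":3},
    {"jaw":0.1,"slide":[12,13,0],"spin":4},
    {"jaw":0.1,"slide":[15,16,-1],"spin":5},
    {"jaw":0.1,"slide":[16.7,18,-2],"spin":5.7},
    {"jaw":0.1,"slide":[16.7,18,-4],"spin":5.7},
    {"jaw":0.1,"slide":[16.7,18,-4.8],"spin":5.7},
    {"jaw":0.1,"slide":[16.7,18,-4.8],"spin":5.7},
    {"jaw":0.1,"slide":[16.7,18,-4.8],"spin":5.7}
  ]
}}

```text
time: 14.95
tcp_pos: [620.5, -116.6, 68.0]
tcp_rot: [3.141, 0.0, 0.279]
contact_force: [-0.3, -0.8, 0.5]
width: 20.9
```

Request:
{"op": "send_rows", "data": {
  "commands": [
    {"jaw":0.1,"slide":[0,0,0],"spin":0},
    {"jaw":0.1,"slide":[0,0,0],"spin":0}
  ]
}}

```text
time: 15.15
tcp_pos: [621.3, -115.8, 68.7]
tcp_rot: [3.141, -0.002, 0.28]
contact_force: [-0.0, -0.1, -1.0]
width: 21.2
```

```bash
cat > rel.py <<'E'
from fit import *
d=np.load("m.npz")
def run(tag=None):
    s=manip.state();t=s["tcp_pos"];z=t[2]+3.5;yaw=np.degrees(s["tcp_rot"][2]);print(np.round(t,1),round(yaw,2),np.round(s["contact_force"],1),s["width"],s["time"])
    mp={"scene":(594.6,-22.6),"top":(594.5,-26.9)}
    for c in("scene","top"):
        p,f=fit({c:look(c,"strip")},lambda q:(q[0],q[1],np.radians(yaw),[(-11,11,-48,48,z,z+44)]),[t[0],t[1]],[3,3])
        m,fm=fit({c:d["M"+c]},lambda q:magm([q[0],q[1],q[2],2,110.5,6.8]),[594.5,-25,16],[3,3,1])
        a=np.radians(m[2]);D=p-m[:2];print(c,"strip",np.round(p,1),round(f,3),"mag",np.round(m,1),round(fm,3),"rel across/along-from-lip",np.round([D@[np.cos(a),np.sin(a)],D@[-np.sin(a),np.cos(a)]+80],1),
          "pinpoint",[np.round(k["xyz"],1) for k in pinpoint(c,"strip")][:1])
    return t
E
python3 - <<'E'
from rel import *
t=run();ims=[]
for c in("scene","top"):
    q=proj(c,np.array([[605,-60,30]]))[0].astype(int);a=grab_frame(c)[:,:,::-1][q[1]-60:q[1]+60,q[0]-60:q[0]+60]
    ims.append(cv2.convertScaleAbs(cv2.resize(a,(400,400),interpolation=cv2.INTER_CUBIC),alpha=1.6))
cv2.imwrite("pics/h1.png",np.hstack(ims))
E
```

```text
[ 621.3 -115.8   68.7] 16.06 [-0.  -0.1 -1. ] 21.237395463842958 15.15
scene strip [ 621.5 -113.4] 0.455 mag [594.5 -24.1  16.8] 0.045 rel across/along-from-lip [ -0.1 -13.3] pinpoint [array([ 624.4, -116.2,   76.4])]Traceback (most recent call last):
  File "<stdin>", line 2, in <module>
  File "rel.py", line 7, in run
    p,f=fit({c:look(c,"strip")},lambda q:(q[0],q[1],np.radians(yaw),[(-11,11,-48,48,z,z+44)]),[t[0],t[1]],[3,3])
        ~~~^^^^^^^^^^^^^^^^^^^^^^^^^^^^^^^^^^^^^^^^^^^^^^^^^^^^^^^^^^^^^^^^^^^^^^^^^^^^^^^^^^^^^^^^^^^^^^^^^^^^^
  File "fit.py", line 28, in fit
    r=minimize(cost,p0,method="Nelder-Mead",options=dict(initial_simplex=S,maxiter=400,xatol=.01,fatol=1e-4))
    res = _minimize_neldermead(fun, x0, args, callback, bounds=bounds,
                               **options)
    fsim[k] = func(sim[k])
              ~~~~^^^^^^^^
    fx = function(np.copy(x), *(wrapper_args + args))
  File "fit.py", line 25, in cost
    s=sil(c,*model(p));k+=1-np.minimum(s,m).sum()/np.maximum(s,m).sum()
                            ~~~~~~~~~~^^^^^
TypeError: '<=' not supported between instances of 'float' and 'NoneType'
```

Request:
{"op": "send_rows", "data": {
  "commands": [
    {"jaw":0.1,"slide":[-0.05,0,-1.5],"spin":0},
    {"jaw":0.1,"slide":[-0.05,0,-2.5],"spin":0},
    {"jaw":0.1,"slide":[-0.05,0,-3.2],"spin":0},
    {"jaw":0.1,"slide":[-0.05,0,-3.2],"spin":0},
    {"jaw":0.1,"slide":[-0.05,0,-3.2],"spin":0}
  ]
}}

```text
time: 15.9
tcp_pos: [620.2, -114.9, 35.1]
tcp_rot: [-3.141, 0.001, 0.281]
contact_force: [-0.5, -0.8, -0.5]
width: 21.3
```

Request:
{"op": "send_rows", "data": {
  "commands": [
    {"jaw":0.1,"slide":[0,0,-0.2],"spin":0},
    {"jaw":0.1,"slide":[0,0,-0.3],"spin":0},
    {"jaw":0.1,"slide":[0,0,-0.3],"spin":0}
  ]
}}

```text
time: 16.2
tcp_pos: [620.4, -114.9, 32.5]
tcp_rot: [-3.142, -0.0, 0.281]
contact_force: [-0.6, 0.6, -0.2]
width: 21.4
```

Request:
{"op": "send_rows", "data": {
  "commands": [
    {"jaw":0.1,"slide":[0,0,-0.1],"spin":0},
    {"jaw":0.1,"slide":[0,0,-0.1],"spin":0}
  ]
}}

```text
time: 16.4
tcp_pos: [620.4, -114.8, 31.5]
tcp_rot: [-3.142, 0.0, 0.281]
contact_force: [0.7, -0.3, -1.2]
width: 21.3
```

Request:
{"op": "send_rows", "data": {
  "commands": [
    {"jaw":0.1,"slide":[0,0,-0.1],"spin":0},
    {"jaw":0.1,"slide":[0,0,-0.1],"spin":0}
  ]
}}

```text
time: 16.6
tcp_pos: [620.3, -114.8, 30.4]
tcp_rot: [-3.141, 0.0, 0.281]
contact_force: [1.0, -0.3, 0.0]
width: 21.1
```

Request:
{"op": "send_rows", "data": {
  "commands": [
    {"jaw":0.1,"slide":[0,0,-0.1],"spin":0},
    {"jaw":0.1,"slide":[0,0,-0.1],"spin":0}
  ]
}}

```text
time: 16.8
tcp_pos: [620.3, -114.8, 29.3]
tcp_rot: [-3.141, 0.0, 0.281]
contact_force: [0.0, -0.2, 0.1]
width: 21.0
```

Request:
{"op": "send_rows", "data": {
  "commands": [
    {"jaw":0.1,"slide":[0,0,-0.1],"spin":0},
    {"jaw":0.1,"slide":[0,0,-0.1],"spin":0}
  ]
}}

```text
time: 17.0
tcp_pos: [620.5, -114.9, 28.6]
tcp_rot: [3.141, -0.0, 0.281]
contact_force: [-0.7, 0.5, -0.0]
width: 21.1
```

Request:
{"op": "send_rows", "data": {
  "commands": [
    {"jaw":0.1,"slide":[0,0,-0.1],"spin":0},
    {"jaw":0.1,"slide":[0,0,-0.1],"spin":0}
  ]
}}

```text
time: 17.2
tcp_pos: [620.6, -115.0, 28.4]
tcp_rot: [-3.142, -0.001, 0.281]
contact_force: [-1.2, 0.5, 4.6]
width: 21.2
```

Request:
{"op": "send_rows", "data": {
  "commands": [
    {"jaw":0.1,"slide":[0,0,-0.1],"spin":0},
    {"jaw":0.1,"slide":[0,0,-0.1],"spin":0}
  ]
}}

```text
time: 17.4
tcp_pos: [620.7, -115.1, 28.3]
tcp_rot: [-3.141, -0.001, 0.281]
contact_force: [-2.6, 0.9, 9.2]
width: 21.3
```

Touch on the lip at underside z = 32 (magazine sunk about 0), with mostly vertical force. I'll lift 1.5 mm and slide towards the follower.

Request:
{"op": "send_rows", "data": {
  "commands": [
    {"jaw":0.1,"slide":[0,0,0.28],"spin":0},
    {"jaw":0.1,"slide":[-0.06,0.19,0.28],"spin":0},
    {"jaw":0.1,"slide":[-0.12,0.38,0.28],"spin":0},
    {"jaw":0.1,"slide":[-0.17,0.58,0.28],"spin":0},
    {"jaw":0.1,"slide":[-0.17,0.58,0.28],"spin":0}
  ]
}}

```text
time: 17.9
tcp_pos: [618.4, -108.2, 28.8]
tcp_rot: [-3.141, 0.001, 0.282]
contact_force: [0.5, -0.2, -0.4]
width: 21.1
```

Request:
{"op": "send_rows", "data": {
  "commands": [
    {"jaw":0.1,"slide":[-0.03,0.1,0],"spin":0},
    {"jaw":0.1,"slide":[-0.055,0.19,0],"spin":0},
    {"jaw":0.1,"slide":[-0.055,0.19,0],"spin":0}
  ]
}}

```text
time: 18.2
tcp_pos: [618.0, -107.0, 29.2]
tcp_rot: [-3.141, 0.0, 0.282]
contact_force: [-0.5, 0.5, -0.8]
width: 20.9
```

Request:
{"op": "send_rows", "data": {
  "commands": [
    {"jaw":0.1,"slide":[-0.03,0.1,0],"spin":0},
    {"jaw":0.1,"slide":[-0.055,0.19,0],"spin":0},
    {"jaw":0.1,"slide":[-0.055,0.19,0],"spin":0}
  ]
}}

```text
time: 18.5
tcp_pos: [617.7, -105.9, 29.4]
tcp_rot: [3.141, -0.0, 0.281]
contact_force: [1.2, -0.9, -0.7]
width: 21.1
```

Request:
{"op": "send_rows", "data": {
  "commands": [
    {"jaw":0.1,"slide":[-0.03,0.1,0.05],"spin":0},
    {"jaw":0.1,"slide":[-0.04,0.14,0.05],"spin":0},
    {"jaw":0.1,"slide":[-0.04,0.14,0.05],"spin":0}
  ]
}}

```text
time: 18.8
tcp_pos: [617.6, -105.7, 30.0]
tcp_rot: [3.139, -0.0, 0.28]
contact_force: [1.4, -3.4, -2.0]
width: 21.2
```

Request:
{"op": "send_rows", "data": {
  "commands": [
    {"jaw":0.1,"slide":[-0.03,0.1,0],"spin":0},
    {"jaw":0.1,"slide":[-0.04,0.14,0],"spin":0},
    {"jaw":0.1,"slide":[-0.04,0.14,0],"spin":0}
  ]
}}

```text
time: 19.1
tcp_pos: [616.9, -103.3, 29.9]
tcp_rot: [3.14, -0.0, 0.281]
contact_force: [1.6, -3.8, -2.1]
width: 21.3
```

Request:
{"op": "send_rows", "data": {
  "commands": [
    {"jaw":0.1,"slide":[-0.03,0.1,0],"spin":0},
    {"jaw":0.1,"slide":[-0.04,0.14,0],"spin":0},
    {"jaw":0.1,"slide":[-0.04,0.14,0],"spin":0}
  ]
}}

```text
time: 19.4
tcp_pos: [616.4, -101.5, 29.9]
tcp_rot: [3.141, 0.0, 0.281]
contact_force: [1.5, -5.0, -2.2]
width: 21.1
```

Request:
{"op": "send_rows", "data": {
  "commands": [
    {"jaw":0.1,"slide":[-0.03,0.1,0],"spin":0},
    {"jaw":0.1,"slide":[-0.04,0.14,0],"spin":0},
    {"jaw":0.1,"slide":[-0.04,0.14,0],"spin":0}
  ]
}}

```text
time: 19.7
tcp_pos: [616.0, -100.2, 29.9]
tcp_rot: [3.141, 0.0, 0.281]
contact_force: [1.7, -4.8, -2.5]
width: 21.1
```

Request:
{"op": "send_rows", "data": {
  "commands": [
    {"jaw":0.1,"slide":[-0.05,0.18,0],"spin":0},
    {"jaw":0.1,"slide":[-0.1,0.36,0],"spin":0},
    {"jaw":0.1,"slide":[-0.15,0.54,0],"spin":0},
    {"jaw":0.1,"slide":[-0.2,0.72,0],"spin":0},
    {"jaw":0.1,"slide":[-0.25,0.9,0],"spin":0},
    {"jaw":0.1,"slide":[-0.31,1.08,0],"spin":0},
    {"jaw":0.1,"slide":[-0.36,1.26,0],"spin":0},
    {"jaw":0.1,"slide":[-0.41,1.44,0],"spin":0},
    {"jaw":0.1,"slide":[-0.46,1.62,0],"spin":0},
    {"jaw":0.1,"slide":[-0.52,1.8,0],"spin":0}
  ]
}}

```text
time: 20.7
tcp_pos: [611.6, -85.2, 30.3]
tcp_rot: [3.136, -0.001, 0.28]
contact_force: [3.3, -7.6, -3.6]
width: 21.2
```

Request:
{"op": "send_rows", "data": {
  "commands": [
    {"jaw":0.1,"slide":[-0.05,0.18,0],"spin":0},
    {"jaw":0.1,"slide":[-0.1,0.36,0],"spin":0},
    {"jaw":0.1,"slide":[-0.15,0.54,0],"spin":0},
    {"jaw":0.1,"slide":[-0.2,0.72,0],"spin":0},
    {"jaw":0.1,"slide":[-0.25,0.9,0],"spin":0},
    {"jaw":0.1,"slide":[-0.31,1.08,0],"spin":0},
    {"jaw":0.1,"slide":[-0.36,1.26,0],"spin":0},
    {"jaw":0.1,"slide":[-0.36,1.26,0],"spin":0}
  ]
}}

```text
time: 21.5
tcp_pos: [608.2, -73.8, 30.5]
tcp_rot: [3.134, -0.001, 0.28]
contact_force: [3.1, -9.2, -3.9]
width: 20.9
```

Request:
{"op": "send_rows", "data": {
  "commands": [
    {"jaw":0.1,"slide":[-0.05,0.18,0],"spin":0},
    {"jaw":0.1,"slide":[-0.1,0.36,0],"spin":0},
    {"jaw":0.1,"slide":[-0.15,0.54,0],"spin":0},
    {"jaw":0.1,"slide":[-0.2,0.72,0],"spin":0},
    {"jaw":0.1,"slide":[-0.25,0.9,0],"spin":0},
    {"jaw":0.1,"slide":[-0.31,1.08,0],"spin":0},
    {"jaw":0.1,"slide":[-0.36,1.24,0],"spin":0},
    {"jaw":0.1,"slide":[-0.36,1.24,0],"spin":0},
    {"jaw":0.1,"slide":[-0.36,1.24,0],"spin":0}
  ]
}}

```text
time: 22.4
tcp_pos: [605.0, -63.1, 30.7]
tcp_rot: [3.132, -0.002, 0.279]
contact_force: [4.1, -10.3, -4.0]
width: 21.2
```

Request:
{"op": "send_rows", "data": {
  "commands": [
    {"jaw":0.1,"slide":[0,0,0],"spin":0}
  ]
}}

```text
time: 22.5
tcp_pos: [605.0, -63.1, 30.7]
tcp_rot: [3.132, -0.002, 0.279]
contact_force: [4.3, -11.6, -5.0]
width: 21.1
```

Request:
{"op": "send_rows", "data": {
  "commands": [
    {"jaw":0.1,"slide":[-0.04,0.14,0],"spin":0},
    {"jaw":0.1,"slide":[-0.09,0.3,0],"spin":0},
    {"jaw":0.1,"slide":[-0.09,0.3,0],"spin":0},
    {"jaw":0.1,"slide":[-0.09,0.3,0],"spin":0}
  ]
}}

```text
time: 22.9
tcp_pos: [604.3, -60.6, 30.8]
tcp_rot: [3.131, -0.002, 0.279]
contact_force: [4.9, -11.8, -3.5]
width: 21.2
```

Request:
{"op": "send_rows", "data": {
  "commands": [
    {"jaw":0.1,"slide":[0,0,-0.1],"spin":0},
    {"jaw":0.1,"slide":[0,0,-0.2],"spin":0},
    {"jaw":0.1,"slide":[0,0,-0.2],"spin":0}
  ]
}}

```text
time: 23.2
tcp_pos: [604.4, -60.5, 30.1]
tcp_rot: [3.132, -0.002, 0.279]
contact_force: [2.1, -11.3, 2.6]
width: 21.0
```

Request:
{"op": "send_rows", "data": {
  "commands": [
    {"jaw":0.1,"slide":[0,0,-0.1],"spin":0},
    {"jaw":0.1,"slide":[0,0,-0.1],"spin":0}
  ]
}}

```text
time: 23.4
tcp_pos: [604.5, -60.5, 29.6]
tcp_rot: [3.132, -0.003, 0.278]
contact_force: [1.9, -11.0, 3.8]
width: 21.1
```

Request:
{"op": "send_rows", "data": {
  "commands": [
    {"jaw":0.1,"slide":[0,0,-0.1],"spin":0},
    {"jaw":0.1,"slide":[0,0,-0.1],"spin":0}
  ]
}}

```text
time: 23.6
tcp_pos: [604.7, -60.5, 28.7]
tcp_rot: [3.132, -0.003, 0.278]
contact_force: [2.6, -11.9, 5.4]
width: 21.0
```

Request:
{"op": "send_rows", "data": {
  "commands": [
    {"jaw":0.1,"slide":[0,0,-0.1],"spin":0},
    {"jaw":0.1,"slide":[0,0,-0.1],"spin":0}
  ]
}}

```text
time: 23.8
tcp_pos: [604.8, -60.4, 27.8]
tcp_rot: [3.132, -0.004, 0.278]
contact_force: [2.6, -10.7, 5.2]
width: 21.2
```

Request:
{"op": "send_rows", "data": {
  "commands": [
    {"jaw":0.1,"slide":[0,0,-0.1],"spin":0},
    {"jaw":0.1,"slide":[0,0,-0.1],"spin":0}
  ]
}}

```text
time: 24.0
tcp_pos: [605.0, -60.4, 26.8]
tcp_rot: [3.132, -0.004, 0.278]
contact_force: [2.4, -11.0, 4.7]
width: 21.3
```

Request:
{"op": "send_rows", "data": {
  "commands": [
    {"jaw":0.1,"slide":[0,0,-0.1],"spin":0},
    {"jaw":0.1,"slide":[0,0,-0.2],"spin":0},
    {"jaw":0.1,"slide":[0,0,-0.2],"spin":0}
  ]
}}

```text
time: 24.3
tcp_pos: [605.2, -60.3, 24.8]
tcp_rot: [3.132, -0.004, 0.278]
contact_force: [2.7, -11.1, 4.8]
width: 21.3
```

Request:
{"op": "send_rows", "data": {
  "commands": [
    {"jaw":0.1,"slide":[0,0,-0.1],"spin":0},
    {"jaw":0.1,"slide":[0,0,-0.2],"spin":0},
    {"jaw":0.1,"slide":[0,0,-0.2],"spin":0}
  ]
}}

```text
time: 24.6
tcp_pos: [605.3, -60.3, 22.8]
tcp_rot: [3.132, -0.004, 0.278]
contact_force: [2.1, -10.8, 4.2]
width: 21.0
```

Request:
{"op": "send_rows", "data": {
  "commands": [
    {"jaw":0.1,"slide":[0,0,-0.1],"spin":0},
    {"jaw":0.1,"slide":[0,0,-0.2],"spin":0},
    {"jaw":0.1,"slide":[0,0,-0.2],"spin":0}
  ]
}}

```text
time: 24.9
tcp_pos: [605.3, -60.2, 20.8]
tcp_rot: [3.132, -0.004, 0.278]
contact_force: [2.5, -10.5, 3.7]
width: 21.4
```

Going in freely with steady friction. Continuing down to the floor.

Request:
{"op": "send_rows", "data": {
  "commands": [
    {"jaw":0.1,"slide":[0,0,-0.1],"spin":0},
    {"jaw":0.1,"slide":[0,0,-0.2],"spin":0},
    {"jaw":0.1,"slide":[0,0,-0.2],"spin":0}
  ]
}}

```text
time: 25.2
tcp_pos: [605.4, -60.1, 18.8]
tcp_rot: [3.132, -0.005, 0.278]
contact_force: [3.7, -10.8, 5.2]
width: 21.4
```

Request:
{"op": "send_rows", "data": {
  "commands": [
    {"jaw":0.1,"slide":[0,0,-0.1],"spin":0},
    {"jaw":0.1,"slide":[0,0,-0.15],"spin":0},
    {"jaw":0.1,"slide":[0,0,-0.15],"spin":0}
  ]
}}

```text
time: 25.5
tcp_pos: [605.4, -60.2, 17.4]
tcp_rot: [3.132, -0.005, 0.278]
contact_force: [2.9, -11.8, 4.3]
width: 21.2
```

Request:
{"op": "send_rows", "data": {
  "commands": [
    {"jaw":0.1,"slide":[0,0,-0.1],"spin":0},
    {"jaw":0.1,"slide":[0,0,-0.1],"spin":0}
  ]
}}

```text
time: 25.7
tcp_pos: [605.5, -60.2, 16.7]
tcp_rot: [3.132, -0.005, 0.278]
contact_force: [2.3, -10.5, 5.5]
width: 21.2
```

Request:
{"op": "send_rows", "data": {
  "commands": [
    {"jaw":0.1,"slide":[0,0,-0.1],"spin":0},
    {"jaw":0.1,"slide":[0,0,-0.1],"spin":0}
  ]
}}

```text
time: 25.9
tcp_pos: [605.6, -60.3, 16.5]
tcp_rot: [3.132, -0.005, 0.278]
contact_force: [0.6, -10.7, 10.7]
width: 21.3
```

Request:
{"op": "send_rows", "data": {
  "commands": [
    {"jaw":0.1,"slide":[0,0,-0.08],"spin":0},
    {"jaw":0.1,"slide":[0,0,-0.08],"spin":0}
  ]
}}

```text
time: 26.1
tcp_pos: [605.6, -60.3, 16.5]
tcp_rot: [3.133, -0.005, 0.278]
contact_force: [-0.3, -9.3, 14.5]
width: 20.9
```

Floor contact came at exactly the predicted z (12 mm below the lip). I'll ease back onto the lip and then open.

Request:
{"op": "send_rows", "data": {
  "commands": [
    {"jaw":0.1,"slide":[0.03,-0.1,0.05],"spin":0},
    {"jaw":0.1,"slide":[0.05,-0.18,0.05],"spin":0},
    {"jaw":0.1,"slide":[0.06,-0.22,0.05],"spin":0},
    {"jaw":0.1,"slide":[0.06,-0.22,0.05],"spin":0}
  ]
}}

```text
time: 26.5
tcp_pos: [605.5, -60.2, 16.5]
tcp_rot: [3.136, -0.004, 0.279]
contact_force: [-1.5, -7.3, 14.7]
width: 21.1
```

Request:
{"op": "send_rows", "data": {
  "commands": [
    {"jaw":0.3,"slide":[0,0,0],"spin":0},
    {"jaw":0.45,"slide":[0,0,0],"spin":0},
    {"jaw":0.55,"slide":[0,0,0],"spin":0},
    {"jaw":0.55,"slide":[0,0,0.5],"spin":0},
    {"jaw":0.55,"slide":[0,0,2],"spin":0},
    {"jaw":0.55,"slide":[0,0,4],"spin":0},
    {"jaw":0.3,"slide":[0,0,5.5],"spin":0},
    {"jaw":0,"slide":[0,0,5.5],"spin":0},
    {"jaw":0,"slide":[0,0,5.5],"spin":0},
    {"jaw":0,"slide":[0,0,5.5],"spin":0}
  ]
}}

```text
time: 27.5
tcp_pos: [602.5, -55.5, 66.2]
tcp_rot: [-3.141, 0.001, 0.282]
contact_force: [0.3, -0.3, -0.0]
width: 0.1
```

Run:
```python
from fit import *
s=manip.state();t=s["tcp_pos"];print(t,s["contact_force"],s["width"],s["time"])
for c in("scene","top"):
    a=grab_frame(c)[:,:,::-1];print([np.round(d["xyz"],1) for d in pinpoint(c,"strip")],[np.round(d["xyz"],1) for d in pinpoint(c,"rail_tab")][:2])
    if c=="scene":
        q=proj(c,np.array([[600,-30,30]]))[0].astype(int)
        cv2.imwrite("pics/k1.png",cv2.convertScaleAbs(cv2.resize(a[q[1]-60:q[1]+45,q[0]-70:q[0]+70],(800,600),interpolation=cv2.INTER_CUBIC),alpha=1.6))
```

```text
[602.53248004 -55.48553503  66.18641629] [ 0.3325397  -0.30777338 -0.0095704 ] 0.10135035433807818 27.5
[array([608.5, -63.6,  22.6])] [array([573.7,  34.1,  95.5])]
[] [array([580.2,  36. ,  91.8])]
```

View pics/k1.png

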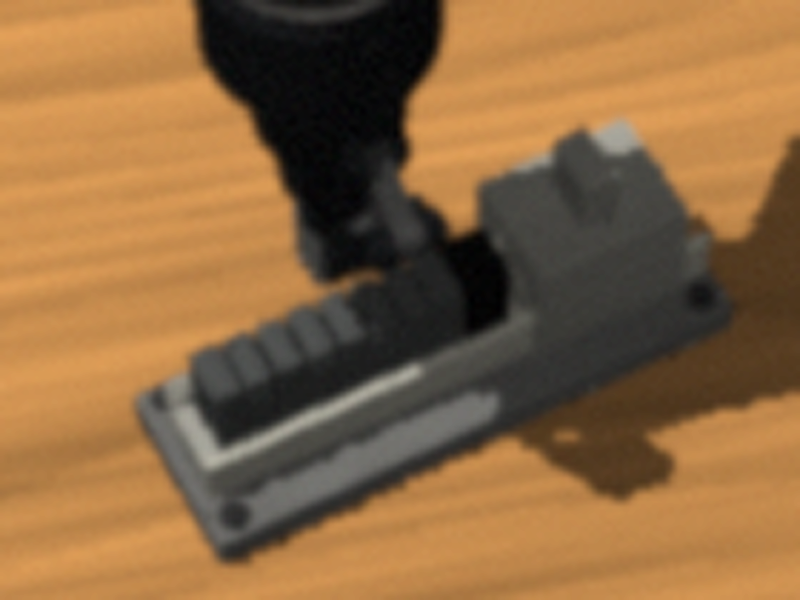

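The strip lies in the channel behind the lip. In this picture its top runs parallel to the channel wall, from (215,370) to (440,270). I'll confirm by pressing on both ends.

Request:
{"op": "send_rows", "data": {
  "commands": [
    {"jaw":0,"slide":[-0.45,2.1,0],"spin":0},
    {"jaw":0,"slide":[-0.45,2.1,-1],"spin":0},
    {"jaw":0,"slide":[-0.45,2.1,-2],"spin":0},
    {"jaw":0,"slide":[-0.45,2.1,-2.6],"spin":0},
    {"jaw":0,"slide":[-0.45,2.1,-2.9],"spin":0},
    {"jaw":0,"slide":[-0.45,2.1,-2.9],"spin":0}
  ]
}}

```text
time: 28.4
tcp_pos: [598.2, -35.8, 37.2]
tcp_rot: [3.141, 0.001, 0.28]
contact_force: [1.5, 0.7, 1.1]
width: -0.0
```

Request:
{"op": "send_rows", "data": {
  "commands": [
    {"jaw":0,"slide":[0,0,-0.15],"spin":0},
    {"jaw":0,"slide":[0,0,-0.15],"spin":0}
  ]
}}

```text
time: 28.6
tcp_pos: [599.0, -35.3, 36.7]
tcp_rot: [3.141, -0.0, 0.281]
contact_force: [-0.3, 0.0, 0.0]
width: 0.1
```

Request:
{"op": "send_rows", "data": {
  "commands": [
    {"jaw":0,"slide":[0,0,-0.1],"spin":0},
    {"jaw":0,"slide":[0,0,-0.1],"spin":0}
  ]
}}

```text
time: 28.8
tcp_pos: [598.9, -34.9, 35.6]
tcp_rot: [3.141, -0.0, 0.281]
contact_force: [-0.2, -0.3, -0.5]
width: -0.3
```

Request:
{"op": "send_rows", "data": {
  "commands": [
    {"jaw":0,"slide":[0,0,-0.1],"spin":0},
    {"jaw":0,"slide":[0,0,-0.1],"spin":0}
  ]
}}

```text
time: 29.0
tcp_pos: [599.1, -34.8, 35.4]
tcp_rot: [-3.141, -0.001, 0.282]
contact_force: [-1.5, 1.7, 5.3]
width: 0.3
```

Request:
{"op": "send_rows", "data": {
  "commands": [
    {"jaw":0,"slide":[0,0,-0.1],"spin":0},
    {"jaw":0,"slide":[0,0,-0.1],"spin":0}
  ]
}}

```text
time: 29.2
tcp_pos: [599.5, -34.8, 35.3]
tcp_rot: [-3.141, -0.002, 0.282]
contact_force: [-2.6, 1.0, 9.1]
width: 0.2
```

Request:
{"op": "send_rows", "data": {
  "commands": [
    {"jaw":0,"slide":[0,0,0.5],"spin":0},
    {"jaw":0,"slide":[0.8,-3,1],"spin":0},
    {"jaw":0,"slide":[1.65,-6,1],"spin":0},
    {"jaw":0,"slide":[1.65,-6,0.4],"spin":0},
    {"jaw":0,"slide":[1.65,-6,0.3],"spin":0},
    {"jaw":0,"slide":[1.65,-6,0.3],"spin":0}
  ]
}}

```text
time: 29.8
tcp_pos: [614.8, -93.2, 35.6]
tcp_rot: [-3.14, 0.001, 0.283]
contact_force: [0.4, 0.4, -0.3]
width: -0.0
```

Request:
{"op": "send_rows", "data": {
  "commands": [
    {"jaw":0,"slide":[0,0,-0.1],"spin":0},
    {"jaw":0,"slide":[0,0,-0.1],"spin":0}
  ]
}}

```text
time: 30.0
tcp_pos: [615.4, -93.4, 35.5]
tcp_rot: [-3.141, -0.0, 0.283]
contact_force: [-0.5, -0.4, 0.3]
width: -0.3
```

Request:
{"op": "send_rows", "data": {
  "commands": [
    {"jaw":0,"slide":[0,0,-0.1],"spin":0},
    {"jaw":0,"slide":[0,0,-0.1],"spin":0}
  ]
}}

```text
time: 30.2
tcp_pos: [615.6, -93.6, 35.3]
tcp_rot: [-3.14, -0.001, 0.283]
contact_force: [-0.3, 0.7, 4.2]
width: 0.0
```

Both ends touch at z = 35.4, which puts the top at h 64, so the strip is fully home. Next I'll go behind the tab and push the rail shut.

Request:
{"op": "send_rows", "data": {
  "commands": [
    {"jaw":0,"slide":[0,0,3],"spin":0},
    {"jaw":0,"slide":[0,0,7],"spin":0},
    {"jaw":0,"slide":[-1.2,4,7],"spin":0},
    {"jaw":0,"slide":[-2.4,8,7],"spin":0},
    {"jaw":0,"slide":[-3.5,12,7],"spin":0},
    {"jaw":0,"slide":[-4.4,15.3,7],"spin":0},
    {"jaw":0,"slide":[-4.4,15.3,7],"spin":0},
    {"jaw":0,"slide":[-4.4,15.3,7],"spin":0},
    {"jaw":0,"slide":[-4.4,15.3,7],"spin":0}
  ]
}}

```text
time: 31.1
tcp_pos: [571.6, 56.3, 104.7]
tcp_rot: [3.14, -0.0, 0.28]
contact_force: [0.4, 0.4, -1.4]
width: -0.2
```

Request:
{"op": "send_rows", "data": {
  "commands": [
    {"jaw":0,"slide":[0,0,-2],"spin":0},
    {"jaw":0,"slide":[0,0,-4],"spin":0},
    {"jaw":0,"slide":[0,0,-5.2],"spin":0},
    {"jaw":0,"slide":[0,0,-5.2],"spin":0},
    {"jaw":0,"slide":[0,0,-5.2],"spin":0}
  ]
}}

```text
time: 31.6
tcp_pos: [571.8, 57.0, 52.9]
tcp_rot: [3.141, -0.0, 0.28]
contact_force: [-0.5, 0.3, 1.0]
width: 0.1
```

Request:
{"op": "send_rows", "data": {
  "commands": [
    {"jaw":0,"slide":[0.06,-0.2,0],"spin":0},
    {"jaw":0,"slide":[0.12,-0.4,0],"spin":0},
    {"jaw":0,"slide":[0.17,-0.6,0],"spin":0},
    {"jaw":0,"slide":[0.23,-0.8,0],"spin":0},
    {"jaw":0,"slide":[0.29,-1.0,0],"spin":0},
    {"jaw":0,"slide":[0.35,-1.2,0],"spin":0},
    {"jaw":0,"slide":[0.4,-1.4,0],"spin":0},
    {"jaw":0,"slide":[0.46,-1.6,0],"spin":0},
    {"jaw":0,"slide":[0.52,-1.8,0],"spin":0},
    {"jaw":0,"slide":[0.58,-2.0,0],"spin":0}
  ]
}}

```text
time: 32.6
tcp_pos: [577.3, 38.0, 52.5]
tcp_rot: [3.142, -0.0, 0.282]
contact_force: [0.2, 2.9, 1.0]
width: 0.2
```

Request:
{"op": "send_rows", "data": {
  "commands": [
    {"jaw":0,"slide":[0.09,-0.3,0],"spin":0},
    {"jaw":0,"slide":[0.17,-0.6,0],"spin":0},
    {"jaw":0,"slide":[0.26,-0.9,0],"spin":0},
    {"jaw":0,"slide":[0.35,-1.2,0],"spin":0},
    {"jaw":0,"slide":[0.43,-1.5,0],"spin":0},
    {"jaw":0,"slide":[0.52,-1.8,0],"spin":0}
  ]
}}

```text
time: 33.2
tcp_pos: [582.3, 19.9, 52.5]
tcp_rot: [-3.142, 0.0, 0.281]
contact_force: [0.5, 2.9, 0.6]
width: -0.3
```

Request:
{"op": "send_rows", "data": {
  "commands": [
    {"jaw":0,"slide":[0.09,-0.3,0],"spin":0},
    {"jaw":0,"slide":[0.17,-0.6,0],"spin":0},
    {"jaw":0,"slide":[0.26,-0.9,0],"spin":0},
    {"jaw":0,"slide":[0.35,-1.2,0],"spin":0},
    {"jaw":0,"slide":[0.43,-1.5,0],"spin":0},
    {"jaw":0,"slide":[0.52,-1.8,0],"spin":0},
    {"jaw":0,"slide":[0.61,-2.1,0],"spin":0},
    {"jaw":0,"slide":[0.69,-2.4,0],"spin":0},
    {"jaw":0,"slide":[0.78,-2.7,0],"spin":0},
    {"jaw":0,"slide":[0.86,-3.0,0],"spin":0}
  ]
}}

```text
time: 34.2
tcp_pos: [591.0, -10.1, 52.5]
tcp_rot: [-3.142, 0.0, 0.281]
contact_force: [1.2, 3.0, 1.0]
width: 0.2
```

Request:
{"op": "send_rows", "data": {
  "commands": [
    {"jaw":0,"slide":[0.09,-0.3,0],"spin":0},
    {"jaw":0,"slide":[0.17,-0.6,0],"spin":0},
    {"jaw":0,"slide":[0.26,-0.9,0],"spin":0},
    {"jaw":0,"slide":[0.35,-1.2,0],"spin":0},
    {"jaw":0,"slide":[0.43,-1.5,0],"spin":0},
    {"jaw":0,"slide":[0.52,-1.8,0],"spin":0},
    {"jaw":0,"slide":[0.61,-2.1,0],"spin":0},
    {"jaw":0,"slide":[0.69,-2.4,0],"spin":0},
    {"jaw":0,"slide":[0.78,-2.7,0],"spin":0},
    {"jaw":0,"slide":[0.86,-3.0,0],"spin":0}
  ]
}}

```text
time: 35.2
tcp_pos: [599.6, -40.1, 52.5]
tcp_rot: [-3.142, -0.0, 0.281]
contact_force: [0.7, 3.0, -0.0]
width: -0.2
```

Request:
{"op": "send_rows", "data": {
  "commands": [
    {"jaw":0,"slide":[0.06,-0.2,0],"spin":0},
    {"jaw":0,"slide":[0.12,-0.4,0],"spin":0},
    {"jaw":0,"slide":[0.17,-0.6,0],"spin":0},
    {"jaw":0,"slide":[0.23,-0.8,0],"spin":0},
    {"jaw":0,"slide":[0.29,-1.0,0],"spin":0},
    {"jaw":0,"slide":[0.35,-1.2,0],"spin":0},
    {"jaw":0,"slide":[0.35,-1.2,0],"spin":0}
  ]
}}

```text
time: 35.9
tcp_pos: [602.9, -52.7, 52.5]
tcp_rot: [3.141, 0.0, 0.281]
contact_force: [0.3, 2.5, 0.1]
width: -0.0
```

Request:
{"op": "send_rows", "data": {
  "commands": [
    {"jaw":0,"slide":[0.06,-0.2,0],"spin":0},
    {"jaw":0,"slide":[0.06,-0.2,0],"spin":0}
  ]
}}

```text
time: 36.1
tcp_pos: [603.3, -54.5, 52.4]
tcp_rot: [3.141, 0.001, 0.281]
contact_force: [1.4, 2.1, 1.3]
width: -0.1
```

Request:
{"op": "send_rows", "data": {
  "commands": [
    {"jaw":0,"slide":[0.06,-0.2,0],"spin":0},
    {"jaw":0,"slide":[0.06,-0.2,0],"spin":0}
  ]
}}

```text
time: 36.3
tcp_pos: [603.9, -56.2, 52.4]
tcp_rot: [-3.141, 0.001, 0.281]
contact_force: [-0.9, 1.9, 1.6]
width: -0.0
```

Request:
{"op": "send_rows", "data": {
  "commands": [
    {"jaw":0,"slide":[0.06,-0.2,0],"spin":0},
    {"jaw":0,"slide":[0.06,-0.2,0],"spin":0}
  ]
}}

```text
time: 36.5
tcp_pos: [603.9, -56.1, 52.4]
tcp_rot: [-3.138, 0.001, 0.282]
contact_force: [-2.2, 5.6, 2.2]
width: -0.1
```

Request:
{"op": "send_rows", "data": {
  "commands": [
    {"jaw":0,"slide":[0.06,-0.2,0],"spin":0},
    {"jaw":0,"slide":[0.06,-0.2,0],"spin":0}
  ]
}}

```text
time: 36.7
tcp_pos: [603.8, -56.0, 52.4]
tcp_rot: [-3.135, 0.002, 0.284]
contact_force: [-3.5, 7.0, 5.3]
width: -0.0
```

Request:
{"op": "send_rows", "data": {
  "commands": [
    {"jaw":0,"slide":[0.06,-0.2,0],"spin":0},
    {"jaw":0,"slide":[0.06,-0.2,0],"spin":0}
  ]
}}

```text
time: 36.9
tcp_pos: [603.8, -56.0, 52.4]
tcp_rot: [-3.131, 0.003, 0.285]
contact_force: [-5.5, 9.5, 7.8]
width: -0.1
```

Request:
{"op": "send_rows", "data": {
  "commands": [
    {"jaw":0,"slide":[-0.3,1.2,0],"spin":0},
    {"jaw":0,"slide":[-0.5,1.8,0],"spin":0},
    {"jaw":0,"slide":[-0.5,1.8,4],"spin":0},
    {"jaw":0,"slide":[-0.5,1.8,8],"spin":0},
    {"jaw":0,"slide":[-5,5,12],"spin":0},
    {"jaw":0,"slide":[-10,9,15],"spin":0},
    {"jaw":0,"slide":[-15,13,15],"spin":0},
    {"jaw":0,"slide":[-19,15,15],"spin":0},
    {"jaw":0,"slide":[-19,15,15],"spin":0},
    {"jaw":0,"slide":[-19,15,15],"spin":0}
  ]
}}

```text
time: 37.9
tcp_pos: [411.7, 92.1, 202.2]
tcp_rot: [-3.136, 0.001, 0.291]
contact_force: [0.5, -0.2, 0.1]
width: -0.3
```

Run:
```python
from fit import *
s=manip.state();print(s["tcp_pos"],s["contact_force"],s["time"])
ims=[]
for c in("scene","top"):
    a=grab_frame(c)[:,:,::-1]
    for t in("strip","rail_tab","nose_lip","short_strip","coupling","reducer"):print(c,t,[np.round(d["xyz"],1) for d in pinpoint(c,t)][:1])
    q=proj(c,np.array([[600,-30,30]]))[0].astype(int);h=60 if c=="scene" else 48
    ims.append(cv2.convertScaleAbs(cv2.resize(a[q[1]-h:q[1]+h,q[0]-h:q[0]+h],(400,400),interpolation=cv2.INTER_CUBIC),alpha=1.5))
cv2.imwrite("pics/end.png",np.hstack(ims))
```

```text
[411.69012145  92.09242305 202.15366823] [ 0.49277329 -0.21101813  0.10738806] 37.9
scene strip [array([609.8, -63.7,  21.8])]
scene rail_tab [array([607. , -73.6,  95.6])]
scene nose_lip [array([ 620.9, -109.2,   30.8])]
scene short_strip [array([448. , 336. ,   1.9])]
scene coupling [array([ 670.5, -339.5,   -2.2])]
scene reducer [array([696.7, 322.4,   1.5])]
top strip [array([604.7, -56.5,  18.9])]
top rail_tab [array([613.5, -73.6,  94.9])]
top nose_lip [array([ 622.8, -103.9,   31.3])]
top short_strip [array([447. , 334.8,   6.3])]
top coupling [array([ 668. , -334.5,    4. ])]
top reducer [array([7.002e+02, 3.206e+02, 6.000e-01])]
```

View pics/end.png

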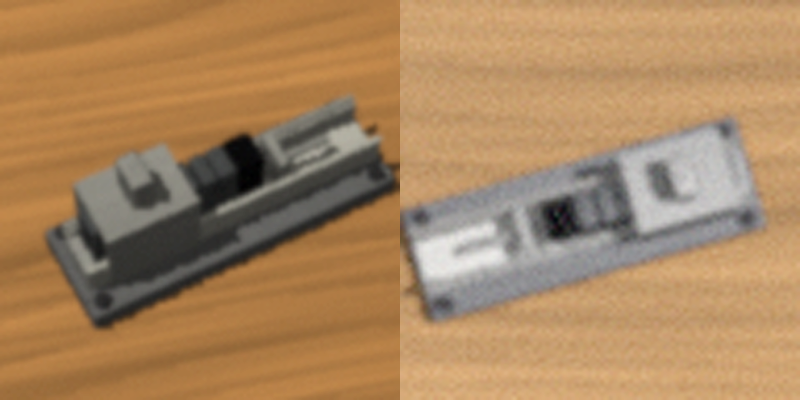

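The rail is over the strip: the tab measures about 35 mm from the lip (34 when shut), and I felt a hard stop. The strip sits between lip and follower. The arm is clear, so I'm handing in.

```bash
python3 -c "
from workcell import *
print(sign_off())"
```

```text
the job is handed in; nothing more can be done
None
```

The long strip is loaded in the magazine, the cover rail is shut over it, and the arm is clear. I handed the job in at about 38.5 s of the 72 s allowed.

**How it went**
- **First grasp missed:** the real fingertips are about 29 mm above the reported tool point, so the gripper shut just over the strip. Touching the bench gave the correction (up to 24 N on the fingers), and the second grasp held the strip level.
- **Loading:** I found the lip by touch and pushed the follower back about 47 mm, with the force staying at about 12–13 N. I then lowered the strip to the floor, pressing with up to about 15 N.
- **Rail:** I pushed the tab with the closed fingers at about 3 N until it met a hard stop, then pressed to roughly 13 N to confirm.

**Last checks**
- **Strip seated:** it touched the floor 12 mm below the lip, as it should. Before the rail went on, pressing the top at both ends gave h 64 each time.
- **Rail shut:** the final pictures put the tab about 35 mm from the lip, where 34 mm is fully shut. That agrees with the stop I felt, and the pictures show the strip held between the lip and the follower.
- **Bystanders:** the short strip, coupling and reducer are where they stood, to within the detector's error of about 4 mm.

**Disagreements**
- **Magazine height:** the mask fits suggested the magazine was sunk 3 to 6 mm into the bench, but touch and the point detections showed about 0. I used touch.
- **Camera spread:** the two cameras differed by 5–7 mm on the seated strip's final position, so for seating I relied on the touch readings.

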